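# Put the scoop away and close the storage jars with their lids

### The job

The three white storage jars have been washed and are ready to be put away: lay the steel scoop inside the widest jar, then close all three jars, each with the bamboo lid of its own size, so that every lid's plug is in the mouth and its disc sits level on the rim. Leave the jars standing where they are, and do not disturb the tall canister, the drinking glass or the salt shaker.

Things in the scene. Friction and masses are not known exactly. Their poses are not given: they have to be found in the camera images.
- jar_large: The widest of three open white stoneware storage jars with a fine blue line under the rim, loose, upright, empty: 92 mm outer diameter, 64 mm high, mouth and inside 84 mm across, floor 6 mm thick. Origin: centre of its underside on the worktop, z up along its axis.
- jar_medium: The middle of three open white stoneware storage jars with a fine blue line under the rim, loose, upright, empty: 76 mm outer diameter, 58 mm high, mouth and inside 68 mm across, floor 6 mm thick. Origin: centre of its underside on the worktop, z up along its axis.
- jar_small: The narrowest of three open white stoneware storage jars with a fine blue line under the rim, loose, upright, empty: 60 mm outer diameter, 52 mm high, mouth and inside 52 mm across, floor 6 mm thick. Origin: centre of its underside on the worktop, z up along its axis.
- lid_large: The widest of three round bamboo lids, fits the widest jar; lies plug down. From its underside up: tapered plug, 66 mm across below, 78 mm at 10 mm height; disc 96 mm across, 10 to 17 mm high, that rests on the jar's rim; round knob to lift it by, 22 mm thick, 21 to 40 mm high. Origin: centre of the plug's underside, z up; seated it is 54 mm above the jar's origin.
- lid_medium: The middle of three round bamboo lids, fits the middle jar; lies plug down. From its underside up: tapered plug, 50 mm across below, 62 mm at 10 mm height; disc 80 mm across, 10 to 17 mm high, that rests on the jar's rim; round knob to lift it by, 22 mm thick, 21 to 40 mm high. Origin: centre of the plug's underside, z up; seated it is 48 mm above the jar's origin.
- lid_small: The narrowest of three round bamboo lids, fits the narrowest jar; lies plug down. From its underside up: tapered plug, 34 mm across below, 46 mm at 10 mm height; disc 64 mm across, 10 to 17 mm high, that rests on the jar's rim; round knob to lift it by, 22 mm thick, 21 to 40 mm high. Origin: centre of the plug's underside, z up; seated it is 42 mm above the jar's origin.
- scoop: Small steel coffee scoop standing on its cup: round cup 34 mm across and 28 mm high, flat handle 12 mm wide and 6 mm thick that runs from the cup along +x of the scoop to 49 mm from the cup's axis, its middle 24 mm above the underside (free to grip from 22 to 47 mm from the axis). 66 mm long in all. Origin: centre of the cup's underside, z up.
- tall_canister: White stoneware canister with a flat wooden lid, closed, 98 mm across, 158 mm high, at the back in front of the toaster. Bystander. Origin: centre of its underside.
- tumbler: Clear drinking glass, 77 mm across, 89 mm high, behind the work. Bystander. Origin: centre of its underside.
- shaker: Salt shaker, clear with grey top, 44 mm across, 90 mm high, at the right. Bystander. Origin: centre of its underside.

How it is judged:
On the way:
1. the scoop lies in the widest jar, let go, before that jar is closed (horizontal distance between scoop and jar_large below 0.032 m and z of scoop in the frame of jar_large between 0.003 and 0.03 m and linear speed of scoop below 0.03 m/s and contact force between the fingers and scoop below 0.05 N and horizontal distance between lid_large and jar_large above 0.03 m), for 0.2 s.
At the end, for the whole second after the job is handed in: The scoop is inside the widest jar (cup within 32 mm of its axis, underside 3 to 30 mm above the jar's), and each of the three lids is seated on the jar of its size: axis within 7 mm, height within 3 mm of fully seated, lid and jar level within 0.06 rad, at rest (horizontal distance between scoop and jar_large below 0.032 m and z of scoop in the frame of jar_large between 0.003 and 0.03 m and horizontal distance between lid_large and jar_large below 0.007 m and z of lid_large in the frame of jar_large between 0.051 and 0.057 m and angle between each of lid_large, jar_large, lid_medium, jar_medium, lid_small, jar_small's own z axis and vertical below 0.06 rad and linear speed of each of lid_large, lid_medium, lid_small below 0.02 m/s and horizontal distance between lid_medium and jar_medium below 0.007 m and z of lid_medium in the frame of jar_medium between 0.045 and 0.051 m and horizontal distance between lid_small and jar_small below 0.007 m and z of lid_small in the frame of jar_small between 0.039 and 0.045 m); the robot touches nothing.
It fails at once if a jar is shoved more than 30 mm from where it stood, or tipped (distance of any of jar_large, jar_medium, jar_small from where it was at the start of the episode above 0.03 m or angle between any of jar_large, jar_medium, jar_small's own z axis and vertical above 0.35 rad).
It fails at once if the tall canister, drinking glass or salt shaker is moved more than 30 mm or tipped (distance of any of tall_canister, tumbler, shaker from where it was at the start of the episode above 0.03 m or angle between any of tall_canister, tumbler, shaker's own z axis and vertical above 0.35 rad).
It also fails if it takes over 88 s, if anything falls off the work surface, if the arm or the gripper's body presses on something with over 40 N, if the wrist force passes 120 N, or if a joint passes its speed limit or range.

### The arm

A 6-joint arm with a two-finger parallel gripper is mounted at the origin on a cart in front of the work surface, level with it; the furniture and walls round the work are solid. World frame = base frame: x ahead of the robot, y to its left, z up, the work surface at z = 0. Lengths are in m, angles in rad, forces in N, time in s.
With the tool pointing down it reaches from about 0.3 to 0.775 m from the base axis. Payload 14.6 kg.
Tool frame: the origin (TCP) lies at the very end of the fingers, on their centre line; the grasp point (between the pads) lies 19 mm behind it; z points along the fingers, x is the direction in which the jaws open and shut, and the axes are right-handed (so a half turn about z gives the same grasp; the last joint's range is limited). The gripper opens to 94 mm and grips with 3 to 60 N. Pads are 16 mm wide; open, the fingers measure 119 mm over their backs; the gripper's body (75 mm by 177 mm) begins 78 mm behind the grasp point.
Start: joints at [1.22, 0.3, 1.521, -0, 1.321, -0.067], TCP at [0.154, 0.528, 0.205] pointing down, gripper open.
Joint ranges: [-3.03, 3.03], [-0.79, 2.21], [0.23, 2.52], [-1.04, 4.18], [0, 3.07], [-2.55, 2.55]. Speed limits (rad/s): [2.22, 2.22, 2.57, 3.14, 3.14, 3.14].

### API

Orientations are given as [roll, pitch, yaw] about the fixed x, y, z axes, in that order (R = Rz(yaw) Ry(pitch) Rx(roll)).
In Python, from station import ctrl gives the robot as it stands.
- The arm moves only by the shell command python3 -m inch 'ROWS' [FORCE]. ROWS is JSON, one flat list of numbers, 7 for each row, row after row: the shift along the tool's x, y, z in cm, then the turn, a rotation vector about the tool's x, y, z in rad, then the opening, from 0 (shut) to 1 (fully open). In form: [tx, ty, tz, wx, wy, wz, claw, tx, ty, tz, wx, wy, wz, claw, ...]. A call has 1 to 20 rows; each row shifts and turns the commanded pose from where the row before left it, along the tool's axes as they then stand; what a row does not reach is not made up. A row lasts 1/8 s, in which the tool goes at most 62.5 mm and 10.7 degrees, less where a joint would pass 70% of its speed; a pose out of reach is approached as far as the arm can. A call is refused whole if a number of a shift passes 6.25 or a number of a turn 0.188, either way. A call with a gripper value outside its range is refused whole. The fingers move at their own pace and stop on an object; FORCE is the grip in N (left out, the last holds). Time passes only in rows, so rows that do not move let the fingers close. It gives the time, the measured TCP pose, the force and the opening at its end, in the units of the state.
- ctrl.get_obs(): the state, without advancing time (a new reading comes with each control period).
- ctrl.camera(name): name is "scene" or "top"; returns (picture, depth): 384x512x3 uint8, red, green, blue; 384x512 float32, m along the optical axis (not along the pixel's ray), 0 where there is no reading.
- ctrl.camera_params(name): a dict with "vertical_fov" (degrees; the focal length in pixels is half the picture's height over the tangent of half this angle, whatever the lens; pixels are square), "cx", "cy" (the principal point, pixels), "camera_from_world" (4x4, takes a point from world to camera coordinates). Camera axes: x right, y down, z forward; pixel columns grow to the right and rows downward; lengths in m; the calibration is good to about 2 mm. A picture is of the moment at which its call begins. camera_params takes no time and is no camera call.
- ctrl.hand_in(): hands the job in, once; it reports no verdict.
Trained networks look in the newest picture that a camera, given by its name, has taken for a name from the list of things; names that differ only in an ending like _2 or _b are one class to them, and where a whole thing is asked for, a point or a joint stands for the part that bears it (a point fixed in the world has none). Each returns a list of dicts, best first, with "score" (0 to 1); they miss things now and then, are a little off and sometimes report something else, mostly with a low value. They report only what shows in the picture. A call takes as long as a camera call.
- ctrl.spot_in(camera, label): "bbox" ([centre column, centre row, width, height] in pixels, round what is visible of it).
- ctrl.place_of(camera, label): "centre" ([column, row] in pixels: a listed point, or the origin of a listed thing).
The state is a dict: "time_s": time; "qpos": joint angles; "joint_vel": joint speeds; "tau": joint torques, N m; "ee_pos": TCP position; "eef_rot": TCP orientation; "force": force on the tool from outside, world axes, zero at the start; "moment": the same for the moment, N m; "grip_width": finger opening in m.
Only numpy, scipy, OpenCV 4.12 (cv2) and the standard library are available. Lean on these libraries where they do the work, as an engineer would, in place of code of your own. Each camera call takes 0.05 s, during which the arm holds its last target. There are 200 camera calls.

## Working session

There is one attempt and no reset: what is moved stays moved. The work goes in short steps, Python scripts to look and compute and a shell command to move; the robot and the scene stay as the last step left them, time stands still between calls to the robot, and variables do not carry over. Pictures are saved under pics/ and viewed, about 12 in all and at most 16, crops included, and the job is handed in when it is done.

```bash
ls; mkdir -p pics
cat > h.py <<'E'
import numpy as np, cv2
from station import ctrl
def P(n):
    p=ctrl.camera_params(n); f=192/np.tan(np.radians(p["vertical_fov"])/2); return p,f,np.linalg.inv(np.array(p["camera_from_world"]))
def ray(n,u,v):
    p,f,T=P(n); d=T[:3,:3]@np.array([(u-p["cx"])/f,(v-p["cy"])/f,1]); return T[:3,3],d
def onz(n,u,v,z):
    o,d=ray(n,u,v); return o+d*(z-o[2])/d[2]
def cloud(n,dep):
    p,f,T=P(n); v,u=np.mgrid[:384,:512]; c=np.stack([(u-p["cx"])/f*dep,(v-p["cy"])/f*dep,dep],-1)
    w=c@T[:3,:3].T+T[:3,3]; w[dep<=0]=np.nan; return w
def proj(n,X):
    p,f,T=P(n); c=np.array(p["camera_from_world"])@np.append(X,1); return c[0]/c[2]*f+p["cx"],c[1]/c[2]*f+p["cy"]
E
python3 - <<'E'
from h import *
print(ctrl.get_obs())
for n in("scene","top"):
    im,d=ctrl.camera(n); cv2.imwrite(f"pics/{n}0.png",im[...,::-1]); np.save(f"{n}0.npy",d)
    p,f,T=P(n); print(n,f,T[:3,3].round(3),T[:3,2].round(2))
    for l in "jar_large jar_medium jar_small lid_large lid_medium lid_small scoop tall_canister tumbler shaker".split():
        r=ctrl.place_of(n,l); print(l,[(np.round(a["centre"],1).tolist(),round(a["score"],2),onz(n,*a["centre"],0).round(3).tolist()) for a in r[:2]])
E
```

```text
pics
{'time_s': 0.0, 'qpos': array([ 1.22039342e+00,  3.00460223e-01,  1.52159504e+00, -3.28915164e-05,
        1.32074581e+00, -6.65830767e-02]), 'joint_vel': array([-0.00054548,  0.00046466,  0.00017404,  0.00089349, -0.00010005,
       -0.00220055]), 'tau': array([ 1.56053084e-03, -5.31818104e+01, -3.52732229e+01,  7.08701368e-02,
        2.45766516e-02, -1.33669610e-04]), 'ee_pos': array([0.1539188 , 0.52773013, 0.20488641]), 'eef_rot': array([-3.14154404e+00,  1.20785569e-03,  1.28698469e+00]), 'force': array([ 0.17465804,  0.54042205, -0.91690699]), 'moment': array([ 0.02126817,  0.0467578 , -0.00650112]), 'grip_width': 0.09419905417545489}
scene 355.2512985074126 [0.164 0.389 0.679] [ 0.47 -0.46 -0.76]
jar_large [([285.1, 193.0], 0.95, [0.528, -0.074, 0.0])]
jar_medium []
jar_small [([253.5, 221.3], 0.97, [0.519, 0.045, 0.0]), ([149.9, 216.5], 0.58, [0.696, 0.214, 0.0])]
lid_large [([331.1, 204.0], 0.82, [0.426, -0.131, 0.0])]
lid_medium [([295.8, 228.6], 0.69, [0.436, -0.013, 0.0])]
lid_small [([215.8, 302.4], 0.85, [0.425, 0.235, 0.0]), ([286.9, 193.7], 0.67, [0.523, -0.076,
[... 238 characters left out ...]
0144770193582 [0.404 0.036 1.057] [ 0.14 -0.02 -0.99]
jar_large [([288.3, 199.7], 0.95, [0.53, -0.065, 0.0])]
jar_medium [([204.1, 205.7], 0.92, [0.518, 0.16, 0.0])]
jar_small [([245.8, 207.9], 0.59, [0.511, 0.05, 0.0])]
lid_large [([315.9, 239.6], 0.58, [0.423, -0.134, 0.0])]
lid_medium [([269.1, 240.2], 0.7, [0.424, -0.011, 0.0])]
lid_small [([175.6, 240.6], 0.92, [0.428, 0.235, 0.0])]
scoop [([228.5, 244.3], 0.7, [0.415, 0.097, 0.0]), ([177.1, 241.2], 0.52, [0.426, 0.231, 0.0])]
tall_canister [([181.8, 144.6], 0.82, [0.687, 0.221, 0.0])]
tumbler [([251.1, 152.0], 0.59, [0.663, 0.033, 0.0]), ([290.9, 201.0], 0.29, [0.527, -0.071, 0.0])]
shaker [([332.8, 190.9], 0.61, [0.552, -0.185, 0.0])]
```

View pics/scene0.png

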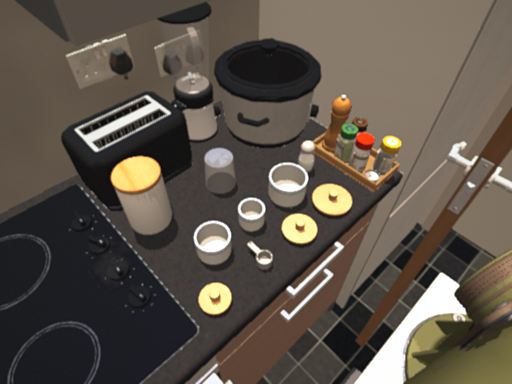

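View pics/top0.png

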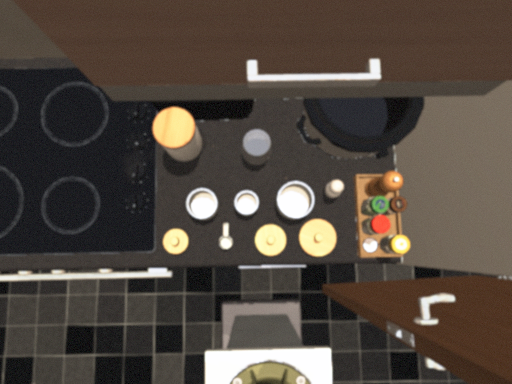

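```bash
cat > m.py <<'E'
from h import *
from scipy.optimize import least_squares
J={"jar_large":(.528,-.07,.064,.046),"jar_medium":(.518,.16,.058,.038),"jar_small":(.515,.048,.052,.030)}
L={"lid_large":(.424,-.132,.048),"lid_medium":(.43,-.012,.04),"lid_small":(.427,.235,.032)}
def circ(q):
    c,r,_=cv2.fitEllipse(q.astype(np.float32)*1000); return np.round(c,1),np.round(r,1)
def measure(c,w,jars=J,lids=L):
    for n,(x,y,h,R) in jars.items():
        m=np.hypot(w[...,0]-x,w[...,1]-y)<R+.025
        q=w[m&(abs(w[...,2]-h)<.006)]
        f=least_squares(lambda p:np.hypot(*(q[:,:2]-p[:2]).T)-p[2],[x,y,R-.002],loss="soft_l1",f_scale=.002).x
        print(c,n,f.round(4),len(q),"z",np.percentile(q[:,2],[50,90]).round(4))
    for n,(x,y,R) in lids.items():
        d=np.hypot(w[...,0]-x,w[...,1]-y)
        k=w[(d<.03)&(w[...,2]>.034)]
        q=w[(d<R+.02)&(abs(w[...,2]-.017)<.004)]
        hull=cv2.convexHull((q[:,:2]*1000).astype(np.float32)); cc=cv2.minEnclosingCircle(hull)
        print(c,n,"knob",np.median(k,0).round(4),len(k),"ztop",np.percentile(k[:,2],90).round(4),"disc",np.round(cc[0],1),round(cc[1],1),"z",np.median(q[:,2]).round(4))
if __name__=="__main__":
    for c in("scene","top"):
        w=cloud(c,np.load(c+"0.npy")); measure(c,w)
        s=w[(np.hypot(w[...,0]-.41,w[...,1]-.097)<.06)&(w[...,2]>.012)&(w[...,2]<.06)]
        print("scoop",s.min(0).round(3),s.max(0).round(3),len(s))
        h=s[s[:,2]>.018]
        r=cv2.minAreaRect((h[:,:2]*1000).astype(np.float32)); print(np.round(r[0],1),np.round(r[1],1),round(r[2],1), "z",np.percentile(h[:,2],[50,90]).round(4))
E
python3 m.py
```

```text
scene jar_large [ 0.5255 -0.0746  0.0437] 249 z [0.0627 0.0648]
scene jar_medium [0.5205 0.1618 0.0357] 265 z [0.0568 0.0587]
scene jar_small [0.5218 0.0493 0.0278] 179 z [0.051  0.0527]
scene lid_large knob [ 0.4301 -0.1333  0.0386] 56 ztop 0.0402 disc [ 430.8 -134.3] 48.8 z 0.0166
scene lid_medium knob [ 0.4266 -0.0103  0.0389] 68 ztop 0.0406 disc [427.2 -11.7] 40.4 z 0.0166
scene lid_small knob [0.4271 0.235  0.0392] 101 ztop 0.0407 disc [428.4 233.9] 31.9 z 0.0168
scoop [0.407 0.087 0.012] [0.469 0.121 0.03 ] 219
[437.8 105.1] [62. 34.] 4.5 z [0.026  0.0279]
top jar_large [ 0.5229 -0.077   0.0436] 191 z [0.0633 0.0656]
top jar_medium [0.5182 0.1594 0.0357] 152 z [0.0575 0.0599]
top jar_small [0.5192 0.0468 0.0278] 119 z [0.0515 0.0537]
top lid_large knob [ 0.4285 -0.1362  0.039 ] 57 ztop 0.0414 disc [ 434.8 -129.6] 57.2 z 0.0166
top lid_medium knob [ 0.4235 -0.0136  0.0395] 55 ztop 0.0426 disc [424.1 -13.6] 39.7 z 0.0166
top lid_small knob [0.4258 0.2315 0.0387] 58 ztop 0.0422 disc [425.6 231.9] 31.7 z 0.0165
scoop [0.406 0.086 0.013] [0.467 0.117 0.031] 100
[436.5 101.1] [31.3 61.5] 88.8 z [0.0259 0.0286]
```

The scene picture shows the jars at about (213,243) medium, (252,215) small and (288,185) large. The lids are at (215,299) small, (299,229) medium and (332,200) large, and the scoop's cup is at (263,259) with the handle going up-left to (250,245). In the top picture the scoop is at (226,240), with its handle pointing +x. Everything is visible, and the network positions agree with this.

Run:
```python
from m import *
def model(p,q):  # signed dist to scoop outline: cup disc U handle bar
    c,s=np.cos(p[2]),np.sin(p[2]); d=q-p[:2]; a=d@[c,s]; b=d@[-s,c]
    cup=np.hypot(a,b)-.017; h=np.maximum(np.maximum(abs(b)-.006,a-.049),-a)
    return np.minimum(cup,h)
for c in("scene","top"):
    w=cloud(c,np.load(c+"0.npy"))
    s=w[(np.hypot(w[...,0]-.43,w[...,1]-.1)<.06)&(w[...,2]>.019)&(w[...,2]<.04)][:,:2]
    best=min((least_squares(lambda p:np.r_[np.maximum(model(p,s),0)*1,(s[:,0].max()-p[0]-.049)*2,0],[.42,.1,t]) for t in(-.3,0,.3,.6)),key=lambda r:r.cost).x
    print(c,best.round(4))
    for x in np.arange(.4,.475,.006):
        k=s[abs(s[:,0]-x)<.003]
        if len(k):print(round(x,3),k[:,1].min().round(4),k[:,1].max().round(4),k[:,1].mean().round(4),len(k))
```

```text
scene [ 0.4231  0.1043 -0.0203]
0.406 0.0981 0.1103 0.1043 13
0.412 0.0914 0.1191 0.109 16
0.418 0.0878 0.1205 0.1056 11
0.424 0.0871 0.1209 0.1023 14
0.43 0.0883 0.1209 0.1027 14
0.436 0.0915 0.1176 0.1024 23
0.442 0.0985 0.1098 0.1045 15
0.448 0.0988 0.1093 0.1048 14
0.454 0.0986 0.1089 0.1044 17
0.46 0.0985 0.109 0.1042 12
0.466 0.0975 0.1093 0.104 14
0.472 0.098 0.1078 0.1022 8
top [ 0.4186  0.1025 -0.0252]
0.406 0.0939 0.1114 0.1027 8
0.412 0.0887 0.1165 0.1027 4
0.418 0.0858 0.1171 0.0968 6
0.424 0.0858 0.1168 0.1049 5
0.43 0.0882 0.1166 0.1024 4
0.436 0.0934 0.1116 0.102 13
0.442 0.096 0.1064 0.1012 10
0.448 0.0962 0.1062 0.1011 10
0.454 0.0959 0.1063 0.1011 15
0.46 0.0959 0.1061 0.101 10
0.466 0.0958 0.106 0.101 10
```

```bash
python3 -m inch '[0,0,0,0,0,-0.142,0.45, 0,0,0,0,0,-0.142,0.45, -3.5,2.5,0,0,0,0,0.45, -3.5,2.5,0,0,0,0,0.45, -3.5,2.5,0,0,0,0,0.45, -3.5,2.5,0,0,0,0,0.45, -3.5,2.5,0,0,0,0,0.45, -3.5,2.5,0,0,0,0,0.45, -3.5,2.5,0,0,0,0,0.45, -3.5,2.5,0,0,0,0,0.45, -3.5,2.5,0,0,0,0,0.45, -3.5,2.5,0,0,0,0,0.45, -3.5,2.5,0,0,0,0,0.45, -3.5,2.5,0,0,0,0,0.45, 0,0,4,0,0,0,0.45, 0,0,4,0,0,0,0.45, 0,0,0,0,0,0,0.45]' 30
```

```text
time_s: 3.22
ee_pos: [0.4529, 0.1078, 0.1237]
eef_rot: [-3.137, 0.001, 1.571]
force: [-1.0, 0.2, 0.9]
grip_width: 0.0422
```

```bash
python3 -m inch '[-0.5,0.45,2.9,0,0,0,0.45, 0,0,2.9,0,0,0,0.45, 0,0,2.9,0,0,0,0.45, 0,0,1.9,0,0,0,0.45, 0,0,0.95,0,0,0,0.45, 0,0,0,0,0,0,0.45]'
python3 - <<'E'
from h import *
im,d=ctrl.camera("scene"); cv2.imwrite("pics/g1.png",cv2.resize(im[200:300,200:330,::-1],None,fx=5,fy=5,interpolation=2)); print(ctrl.get_obs()["ee_pos"])
E
```

```text
time_s: 3.98
ee_pos: [0.4591, 0.1032, 0.0107]
eef_rot: [3.141, -0.0, 1.571]
force: [-0.1, -0.1, -0.2]
grip_width: 0.042
[0.45925228 0.10321073 0.01099165]
```

View pics/g1.png

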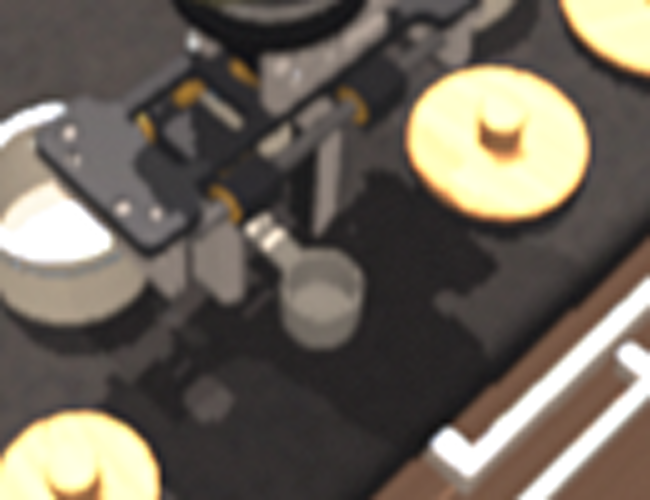

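The crop shows the handle running between the two open fingers, with the cup clear at (320,295). I'll close here, slightly lower, and lift.

```bash
python3 -m inch '[0,0,0.3,0,0,0,0.45, 0,0,0,0,0,0,0, 0,0,0,0,0,0,0, 0,0,0,0,0,0,0, 0,0,0,0,0,0,0, 0,0,-1,0,0,0,0, 0,0,-2.5,0,0,0,0, 0,0,-3,0,0,0,0, 0,0,-3.5,0,0,0,0, -1.8,0.85,0,0,0,0,0, -3.5,1.7,0,0,0,0,0, -3.5,1.7,0,0,0,0,0, -3.5,1.7,0,0,0,0,0, -3.5,1.7,0,0,0,0,0, -1.8,0.85,0,0,0,0,0, 0,0,0,0,0,0,0, 0,0,0,0,0,0,0]' 30
python3 - <<'E'
from h import *
im,d=ctrl.camera("scene"); np.save("scene1.npy",d); cv2.imwrite("pics/g2.png",cv2.resize(im[110:240,230:360,::-1],None,fx=4,fy=4,interpolation=2)); print(ctrl.get_obs()["ee_pos"])
E
```

```text
time_s: 6.15
ee_pos: [0.5432, -0.0719, 0.107]
eef_rot: [-3.141, -0.0, 1.572]
force: [-0.3, 0.0, -0.6]
grip_width: 0.0113
[ 0.5432746  -0.07185575  0.10706535]
```

View pics/g2.png

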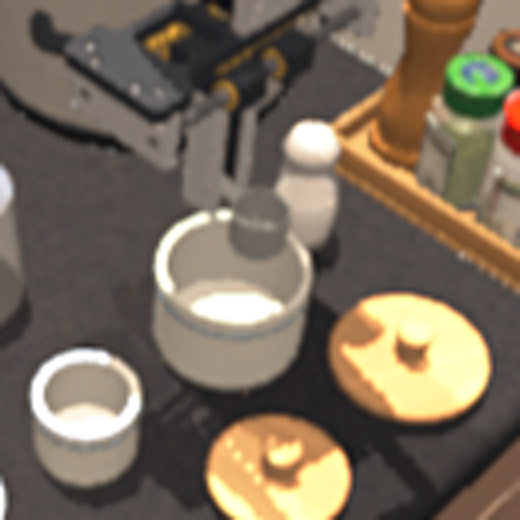

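The crop shows the scoop held upright above the far side of the large jar (cup at 262,222), ready to lower.

```bash
python3 -m inch '[-0.4,0.15,0,0,0,0,0, 0,0,2.5,0,0,0,0, 0,0,2.5,0,0,0,0, 0,0,2.0,0,0,0,0, 0,0,1.2,0,0,0,0, 0,0,0.8,0,0,0,0, 0,0,0,0,0,0,0, 0,0,0,0,0,0,0]'
```

```text
time_s: 7.2
ee_pos: [0.5455, -0.077, 0.0176]
eef_rot: [3.141, 0.0, 1.571]
force: [-0.2, -0.2, -1.1]
grip_width: 0.0117
```

```bash
python3 -m inch '[0,0,0.2,0,0,0,0, 0,0,0,0,0,0,0, 0,0,0,0,0,0,0.25, 0,0,0,0,0,0,0.25, 0,0,0,0,0,0,0.25, 0,0,-2,0,0,0,0.25, 0,0,-3,0,0,0,0.25, 0,0,-3,0,0,0,0.25, -1.5,-2.0,-2,0,0,0,0.4, -1.5,-2.5,0,0,0,0,0.4, -1.5,-2.5,0,0,0,0,0.4, -1.5,-2.5,0,0,0,0,0.4, 0,-2,0,0,0,0,0.4, 0,0,0,0,0,0,0.4]'
python3 - <<'E'
from m import *
print(ctrl.get_obs()["ee_pos"])
for c in("scene","top"):
    im,d=ctrl.camera(c); w=cloud(c,d); 
    try: measure(c,w)
    except Exception as e: print(e)
    q=w[(np.hypot(w[...,0]-.524,w[...,1]+.076)<.036)&(w[...,2]>.024)&(w[...,2]<.05)]
    print("in jar",len(q),q.min(0).round(3),q.max(0).round(3))
    if c=="scene": cv2.imwrite("pics/g3.png",cv2.resize(im[140:270,230:360,::-1],None,fx=4,fy=4,interpolation=2))
E
```

```text
time_s: 8.95
ee_pos: [0.4296, -0.1371, 0.1152]
eef_rot: [3.141, 0.0, 1.57]
force: [-0.7, 1.6, -0.5]
grip_width: 0.0374
[ 0.42962737 -0.13711279  0.1151974 ]
scene jar_large [ 0.5255 -0.0747  0.0437] 250 z [0.0627 0.0647]
scene jar_medium [0.5205 0.1619 0.0357] 264 z [0.057  0.0588]
scene jar_small [0.5219 0.0492 0.0278] 178 z [0.0508 0.0527]
scene lid_large knob [ 0.4197 -0.1201  0.2693] 1732 ztop 0.3363 disc [ 431.8 -134.7] 49.2 z 0.0166
scene lid_medium knob [ 0.4265 -0.0096  0.039 ] 66 ztop 0.0405 disc [427.6 -11.3] 40.2 z 0.0167
scene lid_small knob [0.4271 0.235  0.0393] 100 ztop 0.0409 disc [428.6 233.7] 31.9 z 0.0168
in jar 96 [ 0.502 -0.091  0.024] [ 0.56  -0.063  0.035]
top jar_large [ 0.5229 -0.077   0.0437] 193 z [0.0627 0.0654]
top jar_medium [0.5181 0.1594 0.0357] 157 z [0.057  0.0593]
top jar_small [0.5192 0.0468 0.0278] 117 z [0.0513 0.0533]
top lid_large knob [ 0.4224 -0.1309  0.4193] 1150 ztop 0.4223 disc [ 437.4 -132.2] 56.6 z 0.0164
top lid_medium knob [ 0.4236 -0.0136  0.0395] 55 ztop 0.0419 disc [424.1 -13.7] 39.8 z 0.0167
top lid_small knob [0.4258 0.2315 0.0391] 60 ztop 0.0418 disc [425.6 231.7] 31.8 z 0.0166
in jar 100 [ 0.491 -0.094  0.024] [ 0.554 -0.061  0.037]
```

View pics/g3.png

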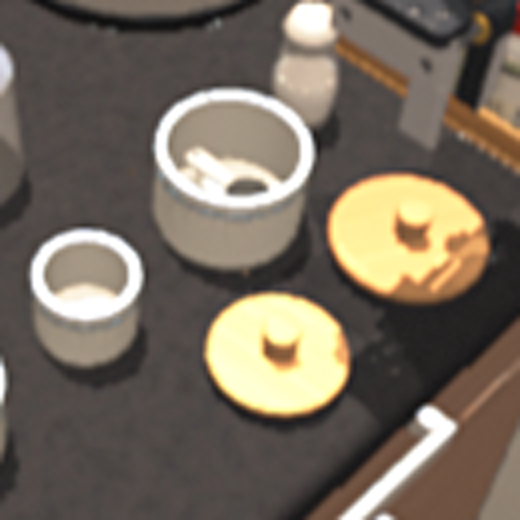

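The crop shows the scoop standing in the large jar (cup at 250,190, handle at 210,165), inside the rim. The jars have not moved. Next is the large lid.

```bash
python3 -m inch '[0.2,0,2.5,0,0,0,0.4, 0,0,2.5,0,0,0,0.4, 0,0,2.5,0,0,0,0.4, 0,0,1.3,0,0,0,0.4, 0,0,0.6,0,0,0,0.4, 0,0,0,0,0,0,0.4, 0,0,0,0,0,0,0.4]'
```

```text
time_s: 9.93
ee_pos: [0.4306, -0.1351, 0.0216]
eef_rot: [3.141, 0.0, 1.571]
force: [-0.4, 0.5, 0.1]
grip_width: 0.0375
```

```bash
python3 -m inch '[0,0,0,0,0,0,0, 0,0,0,0,0,0,0, 0,0,0,0,0,0,0, 0,0,0,0,0,0,0, 0,0,-1,0,0,0,0, 0,0,-2.5,0,0,0,0, 0,0,-2.5,0,0,0,0, 0,0,-2.5,0,0,0,0, 0.9,1.43,-1,0,0,0,0, 1.7,2.7,0,0,0,0,0, 1.7,2.7,0,0,0,0,0, 1.6,2.6,0,0,0,0,0, 0,0,0,0,0,0,0, 0,0,0,0,0,0,0]' 30
cat > rel.py <<'E'
from m import *
import sys
def fitdisc(jn,R,hb=.0085):
    o=ctrl.get_obs()["ee_pos"]; print("tcp",o.round(4))
    zt=o[2]-.0045  # expected disc top, approx
    for c in("scene","top"):
        im,d=ctrl.camera(c); cv2.imwrite(f"pics/{c}_{jn}.png",im[...,::-1]); w=cloud(c,d)
        x,y=o[:2]; r=np.hypot(w[...,0]-x,w[...,1]-y)
        q=w[(r<R+.02)&(abs(w[...,2]-zt)<hb)]; b=im[(r<R+.02)&(abs(w[...,2]-zt)<hb)].astype(int)
        q=q[(b[:,0]-b[:,2]>50)]   # bamboo colour
        f=least_squares(lambda p:np.maximum(np.hypot(*(q[:,:2]-p[:2]).T)-R,0),[x+.001,y]).x if 0 else None
        # disc side/top: smallest enclosing circle of known R
        cc=cv2.minEnclosingCircle((q[:,:2]*1000).astype(np.float32))
        A=np.c_[q[:,:2],np.ones(len(q))]; k=q[:,2]; 
        print(c,len(q),"disc",np.round(cc[0],1),round(cc[1],1),"z",np.percentile(q[:,2],[5,50,95]).round(4))
    return
fitdisc(sys.argv[1],float(sys.argv[2]))
E
python3 rel.py jar_large .048
```

```text
time_s: 11.68
ee_pos: [0.5239, -0.0761, 0.116]
eef_rot: [-3.141, 0.0, 1.571]
force: [-0.5, 0.4, -0.4]
grip_width: 0.0209
tcp [ 0.5239 -0.0761  0.116 ]
scene 755 disc [523.8 -74.2] 48.1 z [0.1086 0.1113 0.1131]
top 8 disc [530.2 -33.1] 6.2 z [0.1086 0.1104 0.1124]
```

```bash
python3 -c "
import cv2
a=cv2.imread('pics/scene_jar_large.png')[100:250,220:370];b=cv2.imread('pics/top_jar_large.png')[150:270,240:360]
cv2.imwrite('pics/c1.png',cv2.hconcat([cv2.resize(a,(400,400)),cv2.resize(b,(400,400))]))"
```

```text
(no output)
```

View pics/c1.png

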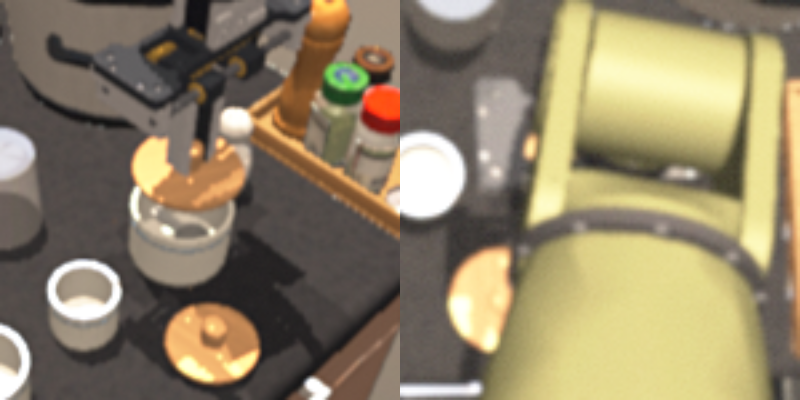

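The left half shows the lid held level above the large jar; the top view is hidden by the arm. In the scene camera the disc is 1.7 mm short in x of the jar's centre, so I'll correct by about 1 mm and lower.

```bash
python3 -m inch '[0,0.12,1,0,0,0,0, 0,0,1.2,0,0,0,0, 0,0,0.8,0,0,0,0, 0,0,0.5,0,0,0,0, 0,0,0.4,0,0,0,0, 0,0,0,0,0,0,0, 0,0,0,0,0,0,0]'; python3 rel.py jar_large .048
```

```text
time_s: 12.65
ee_pos: [0.5258, -0.076, 0.0772]
eef_rot: [3.141, 0.0, 1.571]
force: [-0.6, 0.8, -0.7]
grip_width: 0.0208
tcp [ 0.5258 -0.076   0.0772]
scene 705 disc [525.6 -75.9] 49.0 z [0.0697 0.0725 0.0743]
top 7 disc [531.5 -30.9] 5.3 z [0.0688 0.0724 0.0734]
```

```bash
python3 -m inch '[0,0,0.15,0,0,0,0, 0,0,0,0,0,0,0, 0,0,0,0,0,0,0.2, 0,0,0,0,0,0,0.4, 0,0,0,0,0,0,0.4, 0,0,-1.5,0,0,0,0.4, 0,0,-3,0,0,0,0.4, 0.5,-1.5,0,0,0,0,0.4, 1.5,-3,0,0,0,0,0.4, 2.5,-3,0,0,0,0,0.4, 1.8,-2.4,0,0,0,0,0.4, 0,0,0,0,0,0,0.4, 0,0,0,0,0,0,0.4]'
python3 - <<'E'
from m import *
for c in("scene","top"):
    im,d=ctrl.camera(c); w=cloud(c,d)
    r=np.hypot(w[...,0]-.525,w[...,1]+.076)
    q=w[(r<.06)&(w[...,2]>.066)&(w[...,2]<.077)]; A=np.c_[q[:,:2],np.ones(len(q))]; s=np.linalg.lstsq(A,q[:,2],rcond=None)[0]
    k=w[(r<.02)&(w[...,2]>.086)&(w[...,2]<.1)]
    print(c,np.round(cv2.minEnclosingCircle((q[:,:2]*1000).astype(np.float32))[0],1),"z",np.median(q[:,2]),"slope",s[:2].round(3),"knob",np.median(k,0).round(4) if len(k) else 0)
    if c=="scene": cv2.imwrite("pics/g4.png",cv2.resize(im[140:270,230:360,::-1],None,fx=4,fy=4,interpolation=2))
    try: measure(c,w,{},{"lid_medium":L["lid_medium"]})
    except Exception as e: print(e)
E
```

```text
time_s: 14.38
ee_pos: [0.4274, -0.0133, 0.1212]
eef_rot: [3.14, 0.0, 1.571]
force: [1.0, -0.3, 0.0]
grip_width: 0.0381
scene [516.2 -63.5] z 0.07004496307943386 slope [0.02  0.019] knob 0
scene lid_medium knob [ 0.4239 -0.0027  0.2624] 1267 ztop 0.4271 disc [427.1 -11.7] 40.2 z 0.0166
top [523.5 -76.8] z 0.07058897578198131 slope [-0.006  0.   ] knob [ 0.5228 -0.0767  0.0937]
OpenCV(4.12.0) /io/opencv/modules/imgproc/src/shapedescr.cpp:201: error: (-215:Assertion failed) count >= 0 && (depth == CV_32F || depth == CV_32S) in function 'minEnclosingCircle'
```

View pics/g4.png

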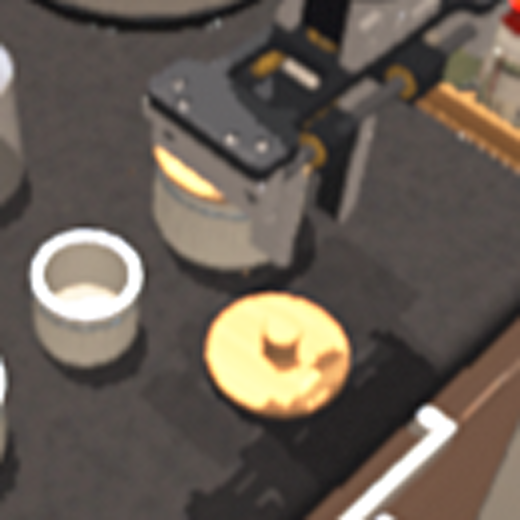

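The large lid is seated. The top camera gives its z at 70.6 mm, level, and centred within 0.6 mm of the jar. The crop shows the gripper over the medium lid (knob at 280,335).

```bash
python3 -m inch '[0.1,-0.05,2.5,0,0,0,0.4, 0,0,2.5,0,0,0,0.4, 0,0,2.5,0,0,0,0.4, 0,0,1.5,0,0,0,0.4, 0,0,0.9,0,0,0,0.4, 0,0,0,0,0,0,0.4, 0,0,0,0,0,0,0.4]'; python3 -m inch '[0,0,0,0,0,0,0, 0,0,0,0,0,0,0, 0,0,0,0,0,0,0, 0,0,0,0,0,0,0]' 30
```

```text
time_s: 15.35
ee_pos: [0.4265, -0.012, 0.022]
eef_rot: [3.141, 0.0, 1.571]
force: [-0.3, 0.2, -0.7]
grip_width: 0.0378
time_s: 15.85
ee_pos: [0.4264, -0.012, 0.0218]
eef_rot: [3.141, 0.0, 1.571]
force: [-1.4, 1.3, 5.8]
grip_width: 0.0211
```

```bash
python3 -m inch '[0,0,-1,0,0,0,0, 0,0,-2.5,0,0,0,0, 0,0,-3,0,0,0,0, 0,0,-2,0,0,0,0, 1.65,0.85,-0.5,0,0,0,0, 3.3,1.7,0,0,0,0,0, 3.5,1.9,0,0,0,0,0, 3.5,1.9,0,0,0,0,0, 3.3,1.9,0,0,0,0,0, 2,1.1,0,0,0,0,0, 0,0,0,0,0,0,0, 0,0,0,0,0,0,0]'; python3 rel.py jar_medium .04
```

```text
time_s: 17.35
ee_pos: [0.5191, 0.1599, 0.1115]
eef_rot: [-3.141, 0.0, 1.571]
force: [-0.1, -0.4, 0.0]
grip_width: 0.0209
tcp [0.5191 0.1599 0.1115]
scene 716 disc [519.1 160.9] 39.7 z [0.1039 0.1065 0.1081]Traceback (most recent call last):
  File "rel.py", line 17, in <module>
    fitdisc(sys.argv[1],float(sys.argv[2]))
    ~~~~~~~^^^^^^^^^^^^^^^^^^^^^^^^^^^^^^^^
  File "rel.py", line 15, in fitdisc
    print(c,len(q),"disc",np.round(cc[0],1),round(cc[1],1),"z",np.percentile(q[:,2],[5,50,95]).round(4))
                                                               ~~~~~~~~~~~~~^^^^^^^^^^^^^^^^^^
    return _quantile_unchecked(
        a, q, axis, out, overwrite_input, method, keepdims, weights)
    return _ureduce(a,
                    func=_quantile_ureduce_func,
    ...<5 lines>...
                    overwrite_input=overwrite_input,
                    method=method)
    r = func(a, **kwargs)
    result = _quantile(arr,
                       quantiles=q,
    ...<2 lines>...
                       out=out,
                       weights=wgt)
    slices_having_nans = np.isnan(arr[-1, ...])
                                  ~~~^^^^^^^^^
IndexError: index -1 is out of bounds for axis 0 with size 0
```

```bash
python3 -m inch '[0.08,0.1,1,0,0,0,0, 0,0,1.3,0,0,0,0, 0,0,0.9,0,0,0,0, 0,0,0.5,0,0,0,0, 0,0,0.4,0,0,0,0, 0,0,0,0,0,0,0, 0,0,0,0,0,0,0]'; python3 rel.py jar_medium .04 2>/dev/null
```

```text
time_s: 18.32
ee_pos: [0.5207, 0.1614, 0.0707]
eef_rot: [3.141, -0.0, 1.571]
force: [-0.2, -0.1, -0.1]
grip_width: 0.021
tcp [0.5207 0.1614 0.0707]
scene 670 disc [520.3 161.7] 40.4 z [0.0632 0.0656 0.0675]
```

```bash
python3 -m inch '[0,0,0.1,0,0,0,0, 0,0,0,0,0,0,0, 0,0,0,0,0,0,0.2, 0,0,0,0,0,0,0.4, 0,0,0,0,0,0,0.4, 0,0,-1.5,0,0,0,0.4, 0,0,-3,0,0,0,0.4, 0.5,-1.5,0,0,0,0,0.4, 1.7,-2.5,0,0,0,0,0.4, 2.5,-3,0,0,0,0,0.4, 2.4,-2.3,0,0,0,0,0.4, 0,0,0,0,0,0,0.4, 0,0,0,0,0,0,0.4]'
cat > seat.py <<'E'
from m import *
S={"large":(.525,-.076,.071,.048),"medium":(.5195,.1605,.065,.04),"small":(.5205,.048,.059,.032)}
def seat(names,tag):
  for c in("scene","top"):
    im,d=ctrl.camera(c); w=cloud(c,d); cv2.imwrite(f"pics/{c}_{tag}.png",im[...,::-1])
    for n in names:
        x,y,z,R=S[n]; r=np.hypot(w[...,0]-x,w[...,1]-y)
        q=w[(r<R+.012)&(abs(w[...,2]-z)<.005)]
        if len(q)<20: print(c,n,"hidden"); continue
        s=np.linalg.lstsq(np.c_[q[:,:2],np.ones(len(q))],q[:,2],rcond=None)[0]
        cc=cv2.minEnclosingCircle((q[:,:2]*1000).astype(np.float32))
        print(c,n,len(q),np.round(cc[0],1),round(cc[1],1),"z",np.median(q[:,2]).round(4),"slope",s[:2].round(3))
E
python3 -c "
from seat import *
seat(['large','medium'],'s1')"
```

```text
time_s: 20.05
ee_pos: [0.4276, 0.2321, 0.1145]
eef_rot: [3.141, 0.0, 1.571]
force: [0.6, 0.2, 0.6]
grip_width: 0.0378
scene large hidden
scene medium 50 [502.  184.5] 12.2 z 0.0644 slope [-0.035 -0.023]
top large 1066 [523.1 -76.7] 47.9 z 0.0705 slope [ 0.001 -0.   ]
top medium 702 [518.  160.1] 39.6 z 0.0646 slope [0.002 0.001]
```

Both lids are seated and level in the top camera. Now the small lid.

```bash
python3 -m inch '[0.05,0,2.5,0,0,0,0.4, 0,0,2.5,0,0,0,0.4, 0,0,2.2,0,0,0,0.4, 0,0,1.4,0,0,0,0.4, 0,0,0.7,0,0,0,0.4, 0,0,0,0,0,0,0.4, 0,0,0,0,0,0,0.4, 0,0,0,0,0,0,0, 0,0,0,0,0,0,0, 0,0,0,0,0,0,0, 0,0,0,0,0,0,0]'
```

```text
time_s: 21.52
ee_pos: [0.4277, 0.233, 0.0217]
eef_rot: [3.141, -0.0, 1.571]
force: [-0.8, 1.2, 3.4]
grip_width: 0.0208
```

```bash
python3 -m inch '[0,0,-1,0,0,0,0, 0,0,-2.5,0,0,0,0, 0,0,-3,0,0,0,0, 0,0,-3,0,0,0,0, -1.85,0.9,-1,0,0,0,0, -3.5,1.8,0,0,0,0,0, -3.7,1.9,0,0,0,0,0, -3.7,1.9,0,0,0,0,0, -3.7,1.9,0,0,0,0,0, -2,1,0,0,0,0,0, 0,0,2,0,0,0,0, 0,0,0,0,0,0,0, 0,0,0,0,0,0,0]'; python3 rel.py jar_small .032 2>/dev/null
```

```text
time_s: 23.15
ee_pos: [0.5217, 0.0486, 0.1073]
eef_rot: [3.141, 0.0, 1.571]
force: [0.7, 0.7, 0.0]
grip_width: 0.0211
tcp [0.5217 0.0486 0.1073]
scene 344 disc [522.8  49.9] 32.2 z [0.0988 0.1023 0.1041]
top 4 disc [501.2  48.9] 10.9 z [0.1002 0.1019 0.1031]
```

```bash
python3 -m inch '[-0.05,-0.06,1,0,0,0,0, 0,0,1.3,0,0,0,0, 0,0,1,0,0,0,0, 0,0,0.5,0,0,0,0, 0,0,0.4,0,0,0,0, 0,0,0,0,0,0,0, 0,0,0,0,0,0,0]'; python3 rel.py jar_small .032 2>/dev/null
```

```text
time_s: 24.12
ee_pos: [0.5211, 0.0479, 0.0647]
eef_rot: [3.141, -0.0, 1.571]
force: [-0.3, -0.6, -0.6]
grip_width: 0.0211
tcp [0.5211 0.0479 0.0647]
scene 324 disc [522.9  48.6] 32.6 z [0.0564 0.0597 0.0618]
```

Lower 1 mm, release, rise straight up and back off toward the robot, then check.

```bash
python3 -m inch '[0,0,0.1,0,0,0,0, 0,0,0,0,0,0,0, 0,0,0,0,0,0,0.2, 0,0,0,0,0,0,0.4, 0,0,0,0,0,0,0.4, 0,0,-1.5,0,0,0,0.4, 0,0,-3.5,0,0,0,0.4, 0,0,-5,0,0,0,0.4, 0,0,-5,0,0,0,0.4, 2,-4,-2,0,0,0,0.4, 4,-3,0,0,0,0,0.4, 5,-2,0,0,0,0,0.4, 5,-2,0,0,0,0,0.4, 5,-2,0,0,0,0,0.4, 5,-1,0,0,0,0,0.4, 5,-1,0,0,0,0,0.4, 0,0,0,0,0,0,0.4, 0,0,0,0,0,0,0.4]'; python3 -c "
from seat import *
seat(['large','medium','small'],'fin')
for c in('scene','top'):
  for l in('tall_canister','tumbler','shaker'):
    print(c,l,[(np.round(a['centre'],1).tolist(),round(a['score'],2)) for a in ctrl.place_of(c,l)[:1]])
o=ctrl.get_obs();print(o['ee_pos'],o['force'])
"
```

```text
time_s: 26.48
ee_pos: [0.3709, 0.3574, 0.2339]
eef_rot: [3.141, 0.0, 1.571]
force: [0.6, 0.2, 0.4]
grip_width: 0.0376
scene large hidden
scene medium hidden
scene small hidden
top large 1059 [523.1 -76.7] 47.9 z 0.0705 slope [-0.001  0.001]
top medium 713 [518.3 160.2] 39.7 z 0.0645 slope [-0.001  0.002]
top small 428 [519.5  47. ] 31.8 z 0.0586 slope [-0.01  -0.004]
scene tall_canister []
scene tumbler []
scene shaker []
top tall_canister [([180.9, 146.9], 0.55)]
top tumbler [([254.3, 149.9], 0.64)]
top shaker [([332.9, 190.4], 0.52)]
[0.37113988 0.35750023 0.23359187] [-0.84608405 -0.03748747  0.22969312]
```

View pics/scene_fin.png

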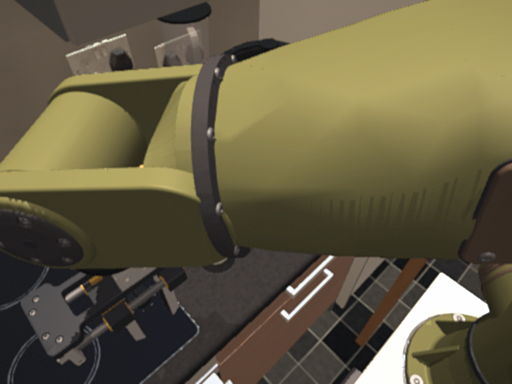

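The arm blocks the scene view here. The top camera shows all three lids, so I'll check that picture.

View pics/top_fin.png

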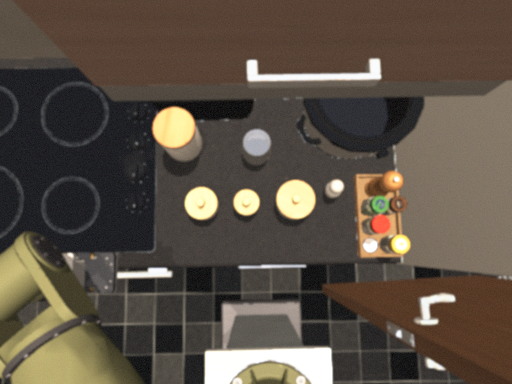

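The top picture shows the lids on their jars at (201,204), (246,202) and (295,200). The canister, glass and shaker are where they were, and the arm is clear.

```bash
python3 -c "
from station import ctrl
print(ctrl.hand_in())"
```

```text
the job is handed in; nothing more can be done
None
```

The scoop is in the widest jar and all three jars are closed with their own lids. I handed the job in at about 27 s; the hand-in reports no verdict.

- **Scoop:** I stood it on the floor of the large jar and let go before fetching that jar's lid. Its top measured about 35 mm above the worktop, well inside the rim. I could not check it again once the jar was closed.
- **Lids:** In the last top-camera check the disc tops were at 70.5, 64.5 and 58.6 mm for large, medium and small (71, 65 and 59 mm is fully seated). Each is within 1 mm of where its jar's centre was measured, and the tilt is at most 0.01.
- **Surroundings:** The canister, glass and shaker look unmoved in the top picture. The network's positions for them agree with the start within about 4 pixels. The arm ended clear of everything.

**Gaps in the checks:** The arm blocked the scene camera in the final check, so the final lid readings rest on the top camera alone. The two cameras disagreed by about 2.5 mm throughout. I placed each lid using the scene camera's view of that lid and its jar.

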